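Centre the glass ball on its plinth

ROBOT

A 7-joint arm with a two-finger parallel gripper is mounted at the origin on the work surface. World frame = base frame: x ahead of the robot, y to its left, z up, the work surface at z = 0. Lengths are in mm, angles in rad, forces in N, time in s.
With the tool pointing down it reaches from about 400 to 875 mm from the base axis. Payload 4.4 kg.
Tool frame: the origin (TCP) lies at the very end of the fingers, on their centre line; the grasp point (between the pads) lies 19 mm behind it; z points along the fingers, x is the direction in which the jaws open and shut, and the axes are right-handed (so a half turn about z gives the same grasp; the last joint's range is limited). The gripper opens to 85 mm and grips with 20 to 120 N. Pads are 22 mm wide; open, the fingers measure 114 mm over their backs; the gripper's body (76 mm by 85 mm) begins 54 mm behind the grasp point. The pads swing forward as they close: fully open they stand 13 mm farther back than shut.
Start: joints at [-0.066, 0.628, 0.038, 1.517, -0.027, 0.996, -0.02], TCP at [650.014, 0.027, 231.313] pointing down, gripper open.
Joint ranges: [-3.06, 3.06], [-0.37, 2.12], [-1.25, 1.32], [0.18, 2.47], [-1.1, 4.24], [0.23, 1.98], [-2.94, 2.94]. Speed limits (rad/s): [2.57, 2.57, 3.14, 3.14, 3.14, 3.14, 3.14].

INTERFACE

Orientations are given as [roll, pitch, yaw] about the fixed x, y, z axes, in that order (R = Rz(yaw) Ry(pitch) Rx(roll)).
In Python, from cell import * gives the robot as it stands. The module is installed in compiled form; this text tells all that it offers.
- The arm moves only by the tool play_rows, never from a script. Its argument "targets" is a list of rows, each an object with "slide": the shift along the tool's x, y, z in mm, a list of three; "turn": the turn, a rotation vector about the tool's x, y, z in degrees, a list of three; "hand": the finger opening in mm, from 0 to 85.4. A call has 1 to 5 rows; each row shifts and turns the commanded pose from where the row before left it, along the tool's axes as they then stand; what a row does not reach is not made up. A row lasts 1/8 s, in which the tool goes at most 62.5 mm and 10.7 degrees, less where a joint would pass 70% of its speed; a pose out of reach is approached as far as the arm can. A call is refused whole if a number of a shift passes 62.5 or a number of a turn 10.7, either way. A call with a gripper value outside its range is refused whole. The fingers move at their own pace and stop on an object; the grip force is fixed at half the most. Time passes only in rows, so rows that do not move let the fingers close. It gives the time, the measured TCP pose, the force and the opening at its end, in the units of the state.
- read_state(): the state, without advancing time (a new reading comes with each control period).
- get_image(name): name is "scene" or "side" or "wrist"; returns (picture, depth): 420x560x3 uint8, blue, green, red; 420x560 float32, mm along the optical axis (not along the pixel's ray), 0 where there is no reading.
- calibration(name): a dict with "K" (3x3 intrinsics, pixels), "D" ([k1, k2, p1, p2, k3] as OpenCV has them; the pictures are not rectified), "R" (3x3) and "t" (3): a world point X has camera coordinates R X + t. Camera axes: x right, y down, z forward; pixel columns grow to the right and rows downward; lengths in mm; the calibration is good to about 2 mm. A picture is of the moment at which its call begins: read the wrist's pose just before it. calibration takes no time and is no camera call; for the wrist camera it gives the pose at the moment of the call.
- finish_job(): hands the job in, once; it reports no verdict.
The state is a dict: "clock": time; "qpos": joint angles; "qd": joint speeds; "tau": joint torques, N m; "eef_pos": TCP position; "tool_rot": TCP orientation; "force": force on the tool from outside, world axes, zero at the start; "torque": the same for the moment, N m; "width": finger opening in mm.
Only numpy, scipy, OpenCV 4.12 (cv2) and the standard library are available. Lean on these libraries where they do the work, as an engineer would, in place of code of your own. Each camera call takes 0.05 s, during which the arm holds its last target.

TASK

The glass ball rests loosely in its metal dish, and the dish stands off to one side of the round dark plinth. With light taps or pushes of the fingertips against the dish's rim, slide the dish to the middle of the plinth so that ball and dish stand centred and still, and the ball never leaves its seat. Do not touch the glass, do not pinch or lift anything, be gentle, and leave the other things on the shelf where they are.

Things in the scene. Friction and masses are not known exactly. Their poses are not given: they have to be found in the camera images.
- plinth_centre (a point): Centre of the top face of the round dark wooden plinth (130 mm across, 40 mm high, fixed to the shelf). A thin flat brass circle 72 mm across is inlaid around this point. The dish slides on this top face.
- stand_centre (a point): Centre of the round aluminium dish that carries the ball, half-way up its rim, 9 mm above the plinth's top. The dish is loose (about 0.16 kg, it slides under about 1 to 4 N): rim 72 mm across with an upright edge from 4 to 14 mm above the plinth's top, on a foot 56 mm across; a brass ring 29 mm across rises 4 mm in the middle of its top. Its z axis points up. It starts 24 to 34 mm from the plinth's centre, in any direction. Pushed low on the rim it slides without tipping.
- seat (a point): Where the ball's centre lies when it is seated in the dish: on the dish's axis, 41 mm above the plinth's top.
- ball_center (a point): Centre of the green glass ball, 50 mm across, about 0.16 kg, lying loose in the brass ring (20 mm inside) on the dish. Its top is 66 mm above the plinth's top, its side 11 mm inside the dish's rim. A sharp knock throws it out.
- cube: Bystander: red aluminium puzzle cube, 57 mm, origin at the centre of its underside.
- labyrinth: Bystander: wooden labyrinth board, 300 x 250 x 75 mm with a knob on two sides, origin at the centre of its underside.
- bamboo: Bystander: lidded bamboo box, 116 x 166 mm, 94 mm high with its knob, origin at the centre of its underside.
- skittle: Bystander: small blue wooden skittle, 36 mm across, 90 mm high, origin at the centre of its underside.
- cup: Bystander: white ceramic cup, 72 mm across, 85 mm high, origin at the centre of its underside.
- hoop: Bystander: yellow throwing ring lying flat, 90 mm across, 14 mm high, origin at the centre of its underside.
Things that resemble listed ones, but are neither listed nor needed, are in the scene too. What is shaped like the part that bears ball_center but blue is not meant. Of the things shaped like the part that bears plinth_centre, the dark wooden one is meant.

How it is judged (in metres and radians):
At the end, for the whole second after the job is handed in: The dish stands flat on the plinth with its centre within 7 mm of the plinth's centre, and the ball is seated in it (within 4 mm), both staying so (horizontal distance between stand_centre and plinth_centre below 0.007 m and distance between ball_center and seat below 0.004 m and z of stand_centre in the frame of plinth_centre between 0.006 and 0.012 m and angle between stand_centre's own z axis and vertical below 0.06 rad and horizontal distance between ball_center and plinth_centre below 0.011 m); the robot touches nothing.
It fails at once if the ball leaves its seat (more than 8 mm) (distance between ball_center and seat above 0.008 m).
It fails at once if the robot touches the glass (contact force between ball and the arm above 0.2 N or contact force between ball and the fingers above 0.2 N).
It fails at once if the dish is lifted more than 6 mm, falls off the plinth or is tipped by more than 0.25 rad (z of stand_centre in the frame of plinth_centre above 0.015 m or z of stand_centre in the frame of plinth_centre below 0 m or angle between stand_centre's own z axis and vertical above 0.25 rad).
It fails at once if the dish is pinched or struck hard (over 25 N) (contact force between stand and the fingers above 25 N).
It fails at once if another thing on the shelf is moved by more than 10 mm (distance of any of cube, labyrinth, bamboo, skittle, cup, hoop from where it was at the start of the episode above 0.01 m).
It also fails if it takes over 48 s, if anything falls off the work surface, if the arm or the gripper's body presses on something with over 40 N, if the wrist force passes 120 N, or if a joint passes its speed limit or range.

## Working session

There is one attempt and no reset: what is moved stays moved. The work goes in short steps, Python scripts to look and compute and a tool call to move; the robot and the scene stay as the last step left them, time stands still between calls to the robot, and variables do not carry over. Pictures are saved under pics/ and viewed, and the job is handed in when it is done.

Besides the shell and the picture viewer there is one more tool, called after "Request:" as name(argument=value, ...), one argument or row to a line, values as JSON. play_rows: Moves the arm, as the interface text tells. Its arguments: {"type":"object","properties":{"targets":{"type":"array"}},"required":["targets"]}

```bash
mkdir -p pics
python3 - <<'E'
from cell import *
import cv2
print(read_state())
for n in ["scene","side","wrist"]:
    c=calibration(n); im,d=get_image(n); cv2.imwrite(f"pics/{n}0.png",im)
    import numpy as np; np.savez(f"{n}0.npz",im=im,d=d,**{k:np.array(v) for k,v in c.items()})
    print(n,c)
E
```

```text
{'clock': 0.0, 'qpos': array([-0.06578734,  0.62934937,  0.03843428,  1.5183798 , -0.02701755,
        0.99627823, -0.02000451]), 'qd': array([ 6.57442890e-05,  1.52170746e-03,  6.58487999e-04, -7.36374606e-05,
        5.29727181e-04, -1.53724376e-03, -1.45762368e-03]), 'tau': array([-1.11932164e-03, -5.63405585e+01,  1.22606792e+00, -1.93450052e+01,
        1.09587883e-02,  1.05136272e-02, -8.84369996e-06]), 'eef_pos': array([6.49374523e+02, 3.01539260e-02, 2.30383061e+02]), 'tool_rot': array([ 3.14158650e+00,  1.89715329e-03, -2.07889301e-05]), 'force': array([ 0.54693927, -0.70128522, -0.3389944 ]), 'torque': array([-0.00822869,  0.00511453, -0.01814416]), 'width': 85.3960175496744}
scene {'K': array([[427.32907686,   0.        , 277.49838451],
       [  0.        , 427.32907686, 207.30156486],
       [  0.        ,   0.        ,   1.        ]]), 'D': array([0.02731216, 0.        , 0.        , 0.        , 0.        ]), 'R': array([[-0.78518984,  0.61924917, -0.00271764],
       [ 0.46438868,  0.58591674, -0.66411198],
       [-0.40965849, -0.52271602, -0.74762817]]), 't': array([ 
[... 287 characters left out ...]
R': array([[-0.96402235, -0.26577669,  0.00486439],
       [-0.17823049,  0.63268249, -0.75362242],
       [ 0.19721766, -0.72737584, -0.65728957]]), 't': array([ 542.2017777 ,  102.4399713 , 1291.67010749])}
wrist {'K': array([[300.53472674,   0.        , 276.4870043 ],
       [  0.        , 300.53472674, 211.34771969],
       [  0.        ,   0.        ,   1.        ]]), 'D': array([-0.04257173,  0.        ,  0.        ,  0.        ,  0.        ]), 'R': array([[ 9.99996893e-01,  4.58153238e-05, -2.49235114e-03],
       [ 7.55567294e-04, -9.58367560e-01,  2.85536422e-01],
       [-2.37550654e-03, -2.85537418e-01, -9.58364617e-01]]), 't': array([-650.67844545,  -37.09229219,  379.8360463 ])}
```

View pics/scene0.png

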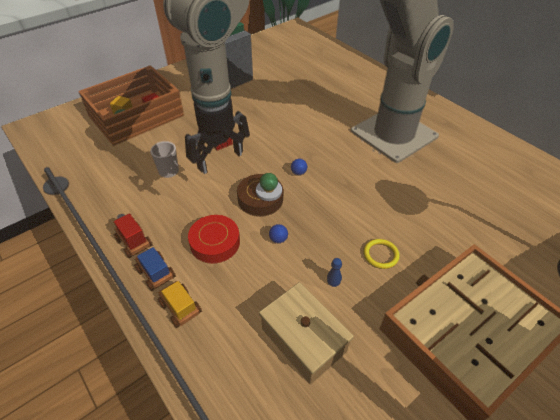

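View pics/side0.png

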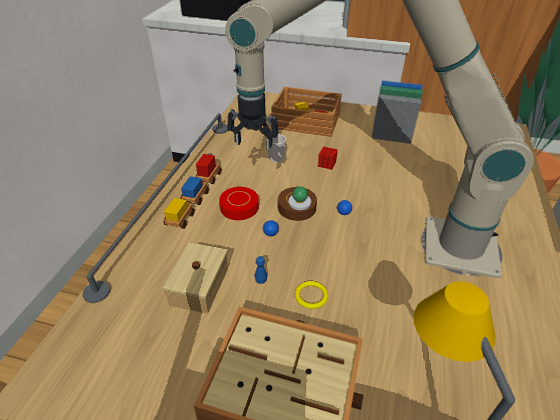

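View pics/wrist0.png

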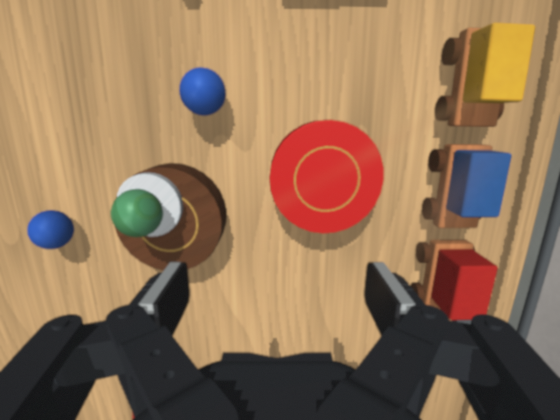

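```bash
cat > h.py <<'E'
import numpy as np, cv2
from scipy.optimize import least_squares
def rays(f,uv):
    n=cv2.undistortPoints(np.asarray(uv,float).reshape(-1,1,2),f['K'],f['D']).reshape(-1,2)
    d=np.c_[n,np.ones(len(n))]@f['R']; c=-f['R'].T@f['t']; return c,d
def onplane(f,uv,z):
    c,d=rays(f,uv); return c+d*((z-c[2])/d[:,2])[:,None]
def cloud(f):
    h,w=f['d'].shape; u,v=np.meshgrid(np.arange(w),np.arange(h)); uv=np.c_[u.ravel(),v.ravel()]
    c,d=rays(f,uv); P=c+d*f['d'].ravel()[:,None]; P[f['d'].ravel()<=0]=np.nan
    return P.reshape(h,w,3)
def circ(P,r=None,hull=True):
    P=P[:,:2]; x0=np.r_[P.mean(0),r or 36]
    fun=(lambda p:np.hypot(*(P-p[:2]).T)-(r or p[2]))
    s=least_squares(fun,x0,loss='soft_l1',f_scale=1.0); return s.x, np.sqrt(np.mean(s.fun**2))
def grab(n,tag):
    from cell import calibration,get_image
    c=calibration(n); im,d=get_image(n)
    f=dict(im=im,d=d,K=np.array(c['K']),D=np.array(c['D']),R=np.array(c['R']),t=np.array(c['t']))
    np.savez(f"{tag}.npz",**f); cv2.imwrite(f"pics/{tag}.png",im); return f
E
python3 - <<'E'
from h import *
for n,roi in [("wrist",(95,150,240,290)),("scene",(225,160,300,225)),("side",(265,175,330,230))]:
    f=dict(np.load(f"{n}0.npz")); x0,y0,x1,y1=roi
    im=f['im'][y0:y1,x0:x1]; P=cloud(f)[y0:y1,x0:x1]
    cv2.imwrite(f"pics/{n}crop.png",cv2.resize(im,None,fx=5 if n=='wrist' else 8,fy=5 if n=='wrist' else 8,interpolation=cv2.INTER_CUBIC)[:600,:800])
    hsv=cv2.cvtColor(im,cv2.COLOR_BGR2HSV); z=P[...,2]
    g=(cv2.inRange(hsv,(45,80,20),(85,255,255))>0)
    print(n,"green n",g.sum(),"top z",np.nanpercentile(z[g],[2,50,98]) if g.any() else 0)
    w=(hsv[...,1]<50)&(hsv[...,2]>90)
    print(" white n",w.sum(),np.nanpercentile(z[w],[5,50,95]),np.nanmedian(P[w],axis=0))
    br=(hsv[...,2]<130)&(hsv[...,1]>60)&~g
    print(" brown z",np.nanpercentile(z[br],[5,50,95]),np.nanmedian(P[br],axis=0))
E
```

```text
wrist green n 1783 top z [ 82.64560161  98.78933723 105.57813034]
 white n 2138 [ 47.18314629  54.15365127 265.43739703] [526.93796274   3.35007896  54.15365127]
 brown z [11.63699044 39.90834597 41.49630186] [547.03898203 -47.97551516  39.90834597]
scene green n 201 top z [ 80.42701828  96.73658142 106.48870617]
 white n 277 [44.77455222 53.68530866 56.9722493 ] [5.19196240e+02 4.19483058e-01 5.36853087e+01]
 brown z [-1.29714697 37.02939758 43.58957132] [542.25062971 -41.29885131  37.02939758]
side green n 179 top z [ 70.61913653  94.11419289 107.81587487]
 white n 207 [43.61375872 54.6034115  58.49451759] [ 4.99857710e+02 -4.27323575e-01  5.46034115e+01]
 brown z [ 5.21303842 38.72370334 44.35145188] [519.28173033   0.9248361   38.72370334]
```

View pics/wristcrop.png

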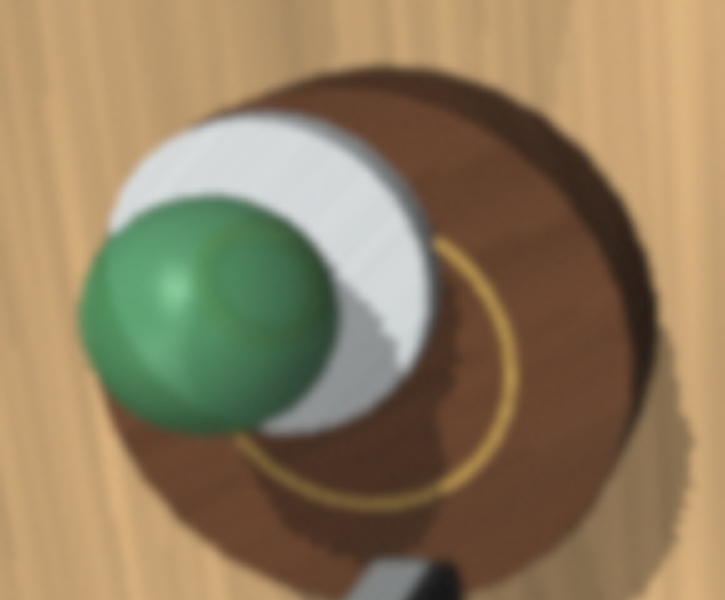

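View pics/scenecrop.png

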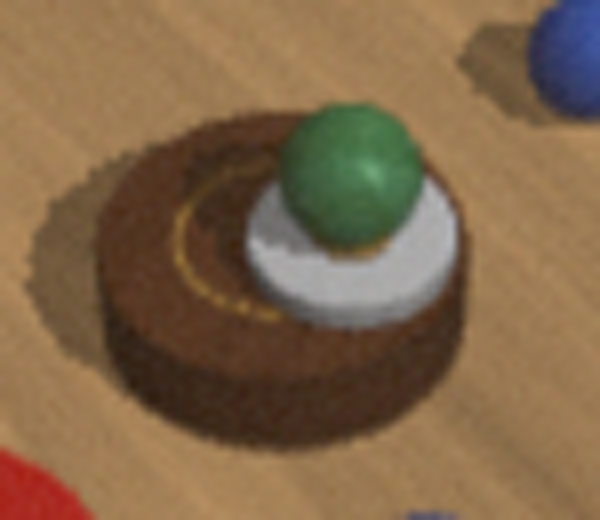

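```bash
cat >> h.py <<'E'
def brass(f,c0,z=40):
    hsv=cv2.cvtColor(f['im'],cv2.COLOR_BGR2HSV)
    m=cv2.inRange(hsv,(14,110,110),(30,255,255))
    v,u=np.nonzero(m); P=onplane(f,np.c_[u,v],z)
    r=np.hypot(*(P[:,:2]-c0).T); k=(r>26)&(r<46)
    for i in range(4):
        s,e=circ(P[k],36.); r=np.hypot(*(P[:,:2]-s[:2]).T); k=abs(r-36)<[6,4,3,2.5][i]
    return s[:2],e,k.sum()
def dish(f,c0,z=54):
    hsv=cv2.cvtColor(f['im'],cv2.COLOR_BGR2HSV)
    C=cloud(f); w=(hsv[...,1]<60)&(hsv[...,2]>80)&(abs(C[...,2]-54)<4)&(np.hypot(C[...,0]-c0[0],C[...,1]-c0[1])<80)
    v,u=np.nonzero(w); P=onplane(f,np.c_[u,v],z)
    h=cv2.convexHull(P[:,:2].astype(np.float32)).reshape(-1,2)
    n=len(P)
    # outer points: per angle farthest, about running centre
    s=np.r_[P[:,:2].mean(0)]
    for i in range(6):
        r=np.hypot(*(h-s).T); a=h if i==0 else h[abs(r-36)<max(2,8-2*i)]
        x,e=circ(a.astype(float),36.); s=x[:2]
    return s,e,len(a),n
def ball(f,s,h=81):
    hsv=cv2.cvtColor(f['im'],cv2.COLOR_BGR2HSV)
    m=cv2.inRange(hsv,(45,80,20),(85,255,255)); C=cloud(f)
    k=(m>0)&(np.hypot(C[...,0]-s[0],C[...,1]-s[1])<60)&(C[...,2]>60); Q=C[k]
    g=least_squares(lambda p:np.linalg.norm(Q-p,axis=1)-25,np.r_[s,h],loss='soft_l1')
    return g.x,np.sqrt(np.mean(g.fun**2))
E
python3 - <<'E'
from h import *
for n in ["wrist","scene","side"]:
    f=dict(np.load(f"{n}0.npz"))
    c0=np.array([540,-25.])
    C=cloud(f); hsv=cv2.cvtColor(f['im'],cv2.COLOR_BGR2HSV)
    k=(abs(C[...,2]-40)<4)&(np.hypot(C[...,0]-c0[0],C[...,1]-c0[1])<90)&(hsv[...,2]<135)
    Q=C[k]; h=cv2.convexHull(Q[:,:2].astype(np.float32)).reshape(-1,2).astype(float)
    x,e=circ(h,65.);print(n,"plinth",x[:2],e,len(h))
    b=brass(f,x[:2]);print(" brass",b)
    s=dish(f,x[:2]);print(" dish",s, "off",s[0]-b[0],np.hypot(*(s[0]-b[0])))
    print(" ball",ball(f,s[0]))
E
```

```text
wrist plinth [521.41288899 -39.09781989] 0.8394490745208992 48
 brass (array([521.29667128, -39.65176912]), np.float64(1.5062886622764953), np.int64(302))
 dish (array([508.52144121, -14.95788966]), np.float64(0.46429036631767506), 46, 1539) off [-12.77523007  24.69387946] 27.802772998745073
 ball (array([507.67209136, -15.86595367,  80.44343152]), np.float64(0.5833079679264106))
scene plinth [520.34118051 -38.95058821] 0.7960892951084066 30
 brass (array([518.85019142, -39.56485978]), np.float64(1.0158431906251615), np.int64(22))
 dish (array([506.87808076, -13.93614072]), np.float64(0.9010987213845711), 17, 238) off [-11.97211066  25.62871906] 28.28714680259517
 ball (array([505.89294287, -16.16319447,  80.45227146]), np.float64(1.7110449337408347))
side plinth [518.46466007 -38.15147052] 1.2983210134033125 27
 brass (array([519.58052191, -43.23781507]), np.float64(1.2141610018474425), np.int64(15))
 dish (array([503.71213574, -13.00473911]), np.float64(0.8075829314099806), 12, 159) off [-15.86838617  30.23307596] 34.14446604845876
 ball (array([505.35226719, -16.64158361,  82.02160426]), np.float64(2.183856061431476))
```

Run:
```python
from h import *
f=dict(np.load("wrist0.npz")); C=cloud(f); hsv=cv2.cvtColor(f['im'],cv2.COLOR_BGR2HSV)
m=cv2.inRange(hsv,(100,120,40),(130,255,255))
n,l,st,ce=cv2.connectedComponentsWithStats(m)
for i in range(1,n):
    if st[i,4]>200: print(st[i],np.nanmedian(C[l==i],axis=0))
print("cam",-f['R'].T@f['t'])
```

```text
[ 180   68   44   46 1562] [574.3465957  104.3217856   44.08227831]
[ 461  152   49   65 2361] [869.75389922  13.30723998  68.67285397]
[  28  211   45   37 1264] [377.44801624 -48.49115335  40.98570444]
cam [651.60675255  72.93916531 372.99090843]
```

Request:
play_rows(
  targets=[
    {"slide": [-35, -12, 0], "turn": [0, 0, 0], "hand": 34},
    {"slide": [-45, -15, 5], "turn": [0, 0, 0], "hand": 34},
    {"slide": [-45, -15, 5], "turn": [0, 0, 0], "hand": 34},
    {"slide": [-35, -12, 0], "turn": [0, 0, 0], "hand": 34},
    {"slide": [-19, -6, 0], "turn": [0, 0, 0], "hand": 34},
  ],
)

```text
clock: 0.78
eef_pos: [468.8, 60.7, 221.2]
tool_rot: [-3.141, 0.001, 0.001]
force: [0.7, -0.3, 0.0]
width: 33.9
```

Request:
play_rows(
  targets=[
    {"slide": [0, 0, 20], "turn": [0, 0, -9.2], "hand": 34},
    {"slide": [0, 0, 30], "turn": [0, 0, -9.2], "hand": 34},
    {"slide": [0, 0, 20], "turn": [0, 0, -9.2], "hand": 34},
    {"slide": [0, 0, 10], "turn": [-8, 0, 0], "hand": 34},
    {"slide": [0, 0, 0], "turn": [0, 0, 0], "hand": 34},
  ],
)

```text
clock: 1.4
eef_pos: [469.3, 64.2, 140.2]
tool_rot: [3.003, 0.002, 0.491]
force: [0.2, -0.0, -0.1]
width: 34.0
```

Run:
```python
from h import *
from cell import *
s=read_state();print(s['eef_pos'],s['tool_rot'])
for n in ["scene","side","wrist"]:
    f=grab(n,n+"1")
    print(n,dish(f,np.array([521,-39.])))
a=cv2.imread("pics/scene1.png")[100:240,190:350];b=cv2.imread("pics/side1.png")[100:240,220:380]
cv2.imwrite("pics/c1.png",np.hstack([cv2.resize(a,(400,350)),cv2.resize(b,(400,350))]))
```

```text
[469.28304275  64.19759645 140.19251476] [3.00268574e+00 2.32296774e-03 4.90714154e-01]
scene (array([507.47932447, -13.79123457]), np.float64(0.8527270707377974), 24, 241)
side (array([504.36949067, -13.09079003]), np.float64(0.8583503908339654), 14, 161)
wrist (array([506.97681574, -13.61263462]), np.float64(0.36312282486202374), 26, 1875)
```

View pics/c1.png

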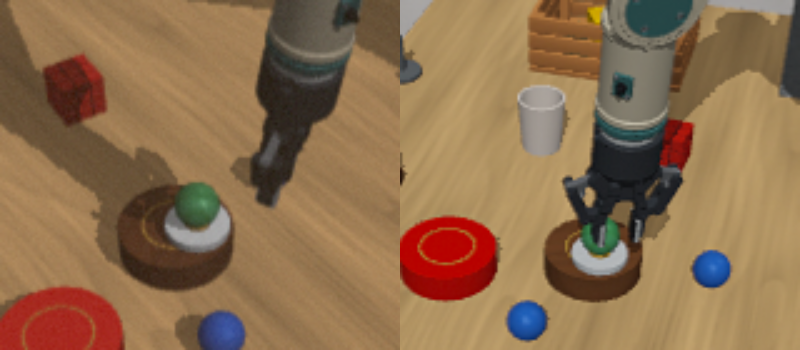

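View pics/wrist1.png

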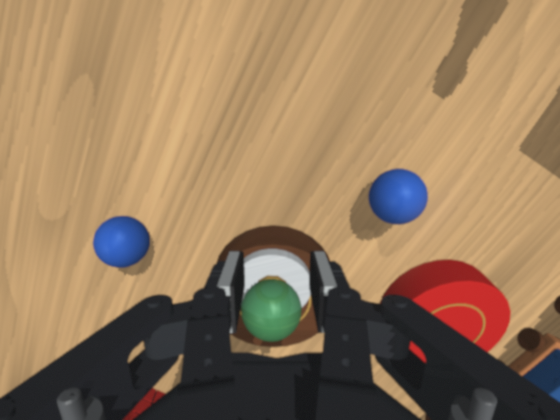

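Run:
```python
from h import *
from scipy.spatial.transform import Rotation as Ro
f=dict(np.load("wrist1.npz")); C=cloud(f)
p=np.array([469.28,64.2,140.19]); R=Ro.from_euler('xyz',[3.0027,.0023,.4907]).as_matrix()
T=(C-p)@R
print("axes",R.round(3).tolist())
roi=T[240:330,200:350]; 
k=(roi[...,2]>-45)&(roi[...,2]<10)&(abs(roi[...,1])<25)
Q=roi[k]; 
for sgn in (-1,1):
    q=Q[Q[:,0]*sgn>0]; print(sgn,len(q),np.percentile(q,[1,50,99],axis=0).round(1).tolist())
    t=q[q[:,2]>q[:,2].max()-5]; print(" tip",t[:,0].min(),t[:,0].max(),t[:,1].min(),t[:,1].max(),t[:,2].max())
for d in ([507.5,-14,49],[521,-39,40]): print("in tool",((np.array(d)-p)@R).round(1))
u=np.array([521-507.5,-39+14.]);print(u,np.degrees(np.arctan2(u[0],-u[1])))
```

```text
axes [[0.882, 0.467, 0.063], [0.471, -0.873, -0.123], [-0.002, 0.138, -0.99]]
-1 1713 [[-28.8, -9.2, -44.6], [-17.3, -3.0, -28.2], [-15.4, 14.1, -3.0]]
 tip -15.668653947490702 -15.3388690885665 -5.1389779063165575 14.023891353722997 -0.39195568613441567
1 1698 [[18.5, -8.9, -44.6], [20.3, -2.6, -27.9], [31.8, 14.3, -3.1]]
 tip 18.431967538981652 25.16189016590045 -6.437948027904949 14.486365728194752 -1.1715270965242364
in tool [ -2.9  73.5 102.4]
in tool [ -2.8 100.4 115.2]
[ 13.5 -25. ] 28.369046293278583
```

Request:
play_rows(
  targets=[
    {"slide": [-3, 0, 25], "turn": [0, 0, 0], "hand": 34},
    {"slide": [0, 0, 30], "turn": [0, 0, 0], "hand": 34},
    {"slide": [0, 0, 25], "turn": [0, 0, 0], "hand": 34},
    {"slide": [0, 0, 12], "turn": [0, 0, 0], "hand": 34},
    {"slide": [0, 0, 0], "turn": [0, 0, 0], "hand": 34},
  ],
)

```text
clock: 2.17
eef_pos: [474.3, 46.3, 50.0]
tool_rot: [3.002, 0.001, 0.48]
force: [0.0, -0.2, -0.0]
width: 34.0
```

```bash
cat > look.py <<'E'
import sys
from h import *
from cell import *
from scipy.spatial.transform import Rotation as Ro
tag=sys.argv[1]
s=read_state();p=s['eef_pos'];R=Ro.from_euler('xyz',s['tool_rot']).as_matrix()
print(s['clock'],p.round(1),s['tool_rot'].round(3),s['force'].round(1))
pl=np.array([521,-39.3,40]); F={}
for n in ["scene","side","wrist"]:
    f=grab(n,n+tag)
    for nm,fn in (("brass",lambda:brass(f,pl[:2])),("dish",lambda:dish(f,pl[:2]))):
        try:
            q=fn();print(n,nm,q[0].round(1),round(float(q[1]),2),q[2:], "off",(q[0]-pl[:2]).round(1),"tool",((np.r_[q[0],49]-p)@R).round(1))
            if nm=="dish":
                b=ball(f,q[0]); print("   ball",b[0].round(1),round(float(b[1]),2))
        except Exception as e: print(n,nm,"none")
print("plinth in tool",((pl-p)@R).round(1))
a=cv2.imread(f"pics/scene{tag}.png")[130:235,200:320];b=cv2.imread(f"pics/side{tag}.png")[140:245,240:360]
cv2.imwrite(f"pics/c{tag}.png",np.hstack([cv2.resize(a,(400,350)),cv2.resize(b,(400,350))]))
E
python3 look.py 2
```

```text
2.175 [474.3  46.3  50. ] [3.002e+00 1.000e-03 4.800e-01] [ 0.  -0.2 -0. ]
scene brass [518.7 -39.9] 1.04 (np.int64(21),) off [-2.3 -0.6] tool [-0.4 95.9 14.4]
scene dish [506.3 -14.3] 0.94 (17, 225) off [-14.7  25. ] tool [ 0.4 67.7 10.5]
   ball [505.9 -16.4  80.4] 1.69
side brass none
side dish [505.3 -10.6] 0.58 (5, 43) off [-15.7  28.7] tool [ 1.2 64.  10. ]
   ball [506.7 -16.5  87.4] 0.82
wrist brass none
wrist dish [505.6 -12.5] 0.54 (17, 2811) off [-15.4  26.8] tool [ 0.6 65.8 10.2]
   ball [505.6 -12.5  81. ] nan
plinth in tool [ 1.9 95.1 23.4]h.py:13: RuntimeWarning: Mean of empty slice.
  P=P[:,:2]; x0=np.r_[P.mean(0),r or 36]
  ret = um.true_divide(
  return _methods._mean(a, axis=axis, dtype=dtype,
  ret = ret.dtype.type(ret / rcount)
```

View pics/c2.png

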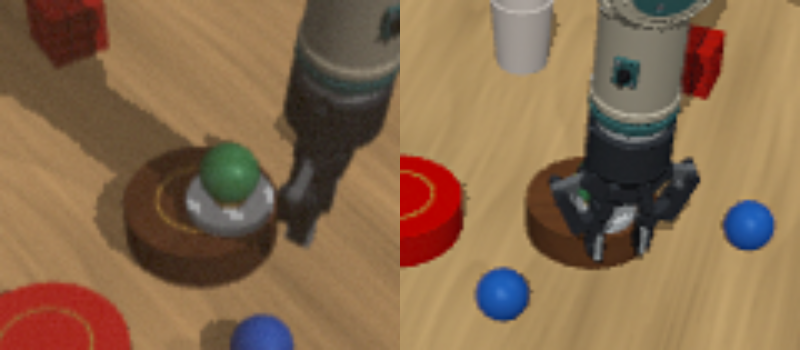

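View pics/wrist2.png

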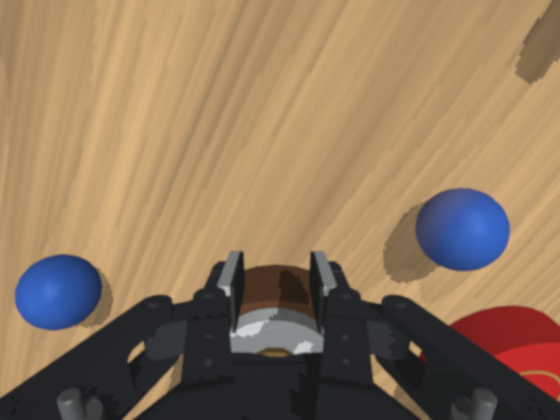

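Request:
play_rows(
  targets=[
    {"slide": [0.7, 8.5, 3], "turn": [0, 0, 0], "hand": 34},
    {"slide": [0, 6, 2.5], "turn": [0, 0, 0], "hand": 34},
    {"slide": [0, 2, 0.5], "turn": [0, 0, 0], "hand": 34},
    {"slide": [0, 1, 0.14], "turn": [0, 0, 0], "hand": 34},
    {"slide": [0, 0, 0], "turn": [0, 0, 0], "hand": 34},
  ],
)

```text
clock: 2.95
eef_pos: [483.3, 31.6, 46.5]
tool_rot: [3.002, 0.0, 0.482]
force: [-0.2, 0.2, -0.6]
width: 33.9
```

```bash
python3 look.py 3 2>/dev/null
```

```text
2.95 [483.3  31.6  46.5] [3.002 0.    0.482] [-0.2  0.2 -0.6]
scene brass [519.2 -39.8] 0.92 (np.int64(11),) off [-1.8 -0.5] tool [-1.3 79.5  8.7]
scene dish [505.7 -14.6] 0.47 (14, 173) off [-15.3  24.7] tool [-1.5 51.1  4.7]
   ball [505.4 -16.1  80.5] 1.53
side brass none
side dish [506.9  -7.2] 1.06 (6, 70) off [-14.1  32.1] tool [ 2.9 45.2  3.9]
   ball [504.6  18.1  93.3] 5.24
wrist brass none
wrist dish [506.4 -12.5] 0.47 (11, 3472) off [-14.6  26.8] tool [ 0.1 49.6  4.5]
   ball [507.9 -15.6  81.3] 0.35
plinth in tool [ 0.6 78.6 17.6]
```

View pics/c3.png

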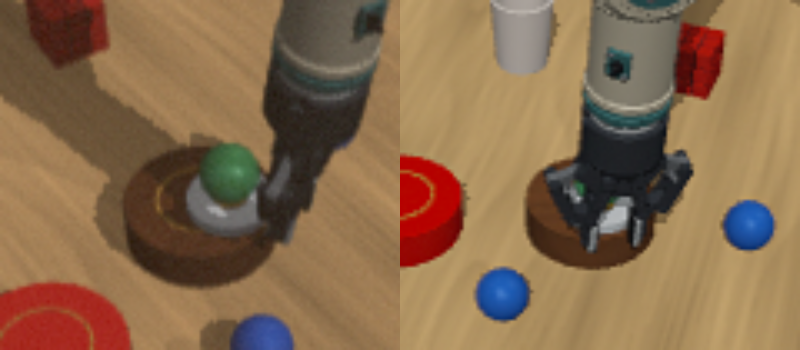

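Request:
play_rows(
  targets=[
    {"slide": [0, 2, 0.28], "turn": [0, 0, 0], "hand": 34},
    {"slide": [0, 2, 0.28], "turn": [0, 0, 0], "hand": 34},
    {"slide": [0, 1.5, 0.2], "turn": [0, 0, 0], "hand": 34},
    {"slide": [0, 1.5, 0.2], "turn": [0, 0, 0], "hand": 34},
    {"slide": [0, 1, 0.14], "turn": [0, 0, 0], "hand": 34},
  ],
)

```text
clock: 3.72
eef_pos: [487.1, 24.2, 46.6]
tool_rot: [3.002, -0.0, 0.482]
force: [0.2, 0.1, 0.2]
width: 34.0
```

Request:
play_rows(
  targets=[
    {"slide": [0, 1, 0.14], "turn": [0, 0, 0], "hand": 34},
    {"slide": [0, 1, 0.14], "turn": [0, 0, 0], "hand": 34},
    {"slide": [0, 1, 0.14], "turn": [0, 0, 0], "hand": 34},
    {"slide": [0, 1, 0.14], "turn": [0, 0, 0], "hand": 34},
  ],
)

```text
clock: 4.22
eef_pos: [488.5, 21.0, 46.5]
tool_rot: [3.003, 0.001, 0.482]
force: [-2.1, 1.2, 0.1]
width: 34.1
```

```bash
python3 look.py 4 2>/dev/null
```

```text
4.225 [488.5  21.   46.5] [3.003e+00 1.000e-03 4.820e-01] [-2.1  1.2  0.1]
scene brass [518.5 -39.6] 0.26 (np.int64(4),) off [-2.5 -0.3] tool [-1.5 67.3  6.9]
scene dish [506.8 -14.9] 1.08 (11, 156) off [-14.2  24.4] tool [-0.5 40.3  3.1]
   ball [506.1 -17.2  80.5] 1.72
side brass [572.3 -94.5] 1.6 (np.int64(36),) off [ 51.3 -55.2] tool [ 20.7 140.2  17.1]
side dish [508.8 -14.1] 0.84 (4, 60) off [-12.2  25.2] tool [ 1.7 40.5  3.1]
   ball [503.3  13.9  92.9] 6.21
wrist brass [527.7 -51.7] 1.21 (np.int64(129),) off [  6.7 -12.4] tool [ 1.  82.1  9. ]
wrist dish [504.4  -2.4] 0.75 (4, 3436) off [-16.6  36.9] tool [ 3.2 28.2  1.4]
   ball [508.7 -16.6  81.7] 9.89
plinth in tool [ 0.8 66.9 15.9]
```

View pics/c4.png

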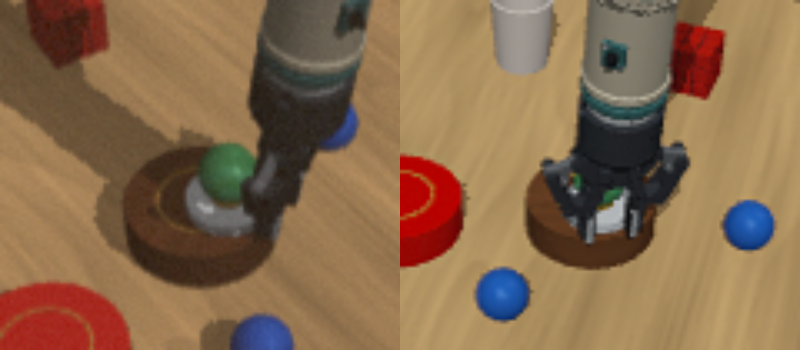

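View pics/wrist4.png

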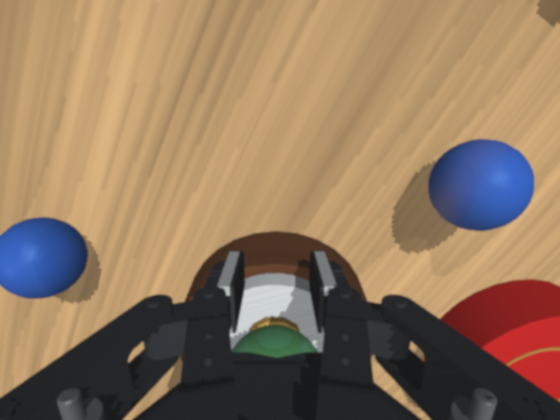

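Request:
play_rows(
  targets=[
    {"slide": [0, 1, 0.14], "turn": [0, 0, 0], "hand": 34},
    {"slide": [0, 1.5, 0.2], "turn": [0, 0, 0], "hand": 34},
    {"slide": [0, 1.5, 0.2], "turn": [0, 0, 0], "hand": 34},
    {"slide": [0, 1.5, 0.2], "turn": [0, 0, 0], "hand": 34},
    {"slide": [0, 1.5, 0.2], "turn": [0, 0, 0], "hand": 34},
  ],
)

```text
clock: 5.0
eef_pos: [492.4, 14.5, 46.7]
tool_rot: [3.002, -0.0, 0.482]
force: [-1.0, 1.4, -0.8]
width: 34.0
```

```bash
python3 look.py 5 2>/dev/null
```

```text
5.0 [492.4  14.5  46.7] [ 3.002 -0.     0.482] [-1.   1.4 -0.8]
scene brass [581.2 -57.4] 1.67 (np.int64(51),) off [ 60.2 -18.1] tool [ 45.4 104.1  12.3]
scene dish [511.6 -20.4] 0.75 (12, 160) off [-9.4 18.9] tool [ 0.8 39.7  3.2]
   ball [511.2 -22.2  80.3] 2.91
side brass [586.7 -16.5] 1.74 (np.int64(43),) off [65.7 22.8] tool [69.2 70.8  7.6]
side dish [496.8 -10. ] 1.28 (3, 71) off [-24.2  29.3] tool [-7.5 23.8  1. ]
   ball [508.4   7.9  94.4] 5.57
wrist brass none
wrist dish [5.017e+02 2.000e-01] 1.01 (23, 3562) off [-19.3  39.5] tool [ 1.6 17.1  0. ]
   ball [492.3  19.   76.4] 5.05
plinth in tool [ 0.4 59.4 15.1]
```

View pics/c5.png

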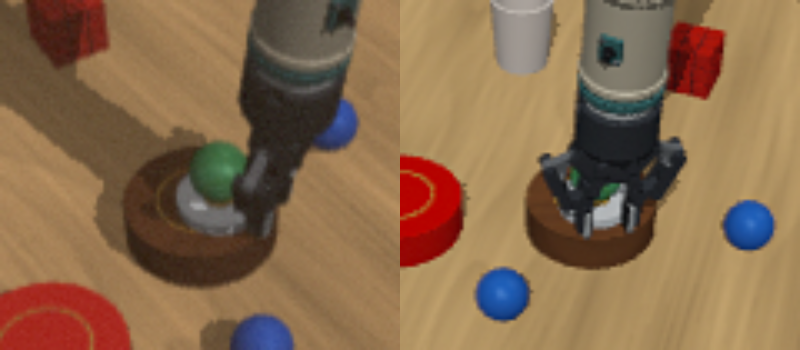

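View pics/wrist5.png

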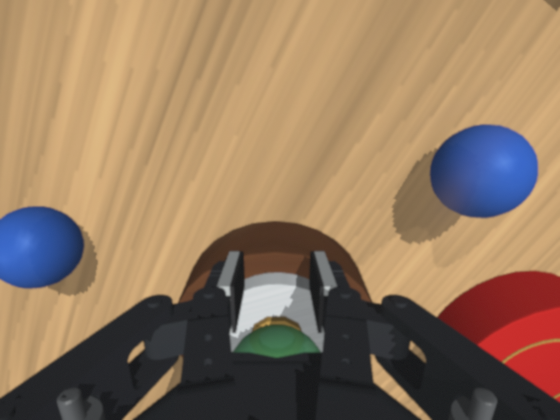

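Request:
play_rows(
  targets=[
    {"slide": [0, 1.5, 0.2], "turn": [0, 0, 0], "hand": 34},
    {"slide": [0, 1.5, 0.2], "turn": [0, 0, 0], "hand": 34},
    {"slide": [0, 1.5, 0.2], "turn": [0, 0, 0], "hand": 34},
    {"slide": [0, 1.5, 0.2], "turn": [0, 0, 0], "hand": 34},
    {"slide": [0, 1.5, 0.2], "turn": [0, 0, 0], "hand": 34},
  ],
)

```text
clock: 5.78
eef_pos: [495.8, 7.7, 46.7]
tool_rot: [3.002, 0.0, 0.482]
force: [-0.9, 0.8, -0.9]
width: 34.1
```

Request:
play_rows(
  targets=[
    {"slide": [0, 1.5, 0.2], "turn": [0, 0, 0], "hand": 34},
    {"slide": [0, 1.5, 0.2], "turn": [0, 0, 0], "hand": 34},
    {"slide": [0, 1.5, 0.2], "turn": [0, 0, 0], "hand": 34},
    {"slide": [0, 1.5, 0.2], "turn": [0, 0, 0], "hand": 34},
    {"slide": [0, 0, 0], "turn": [0, 0, 0], "hand": 34},
  ],
)

```text
clock: 6.4
eef_pos: [498.7, 2.2, 46.7]
tool_rot: [3.002, -0.0, 0.481]
force: [-0.9, 0.4, -0.3]
width: 34.2
```

```bash
python3 look.py 6 2>/dev/null
```

```text
6.4 [498.7   2.2  46.7] [ 3.002 -0.     0.481] [-0.9  0.4 -0.3]
scene brass [518.6 -38.5] 0.51 (np.int64(8),) off [-2.4  0.8] tool [-1.2 45.2  4.1]
scene dish [517.9 -32.6] 0.62 (10, 148) off [-3.1  6.7] tool [ 1.  39.7  3.3]
   ball [517.4 -34.7  80.3] 1.74
side brass [517.9 -38.5] 0.16 (np.int64(5),) off [-3.1  0.8] tool [-1.7 44.9  4. ]
side dish [504.5 -11.9] 0.51 (5, 74) off [-16.5  27.4] tool [-1.3 15.4 -0.1]
   ball [514.2  -6.8  96.8] 9.34
wrist brass none
wrist dish [507.9 -12. ] 0.94 (25, 3572) off [-13.1  27.3] tool [ 1.6 17.1  0.1]
   ball [498.4   6.9  77. ] 5.16
plinth in tool [ 0.6 45.7 13.2]
```

View pics/c6.png

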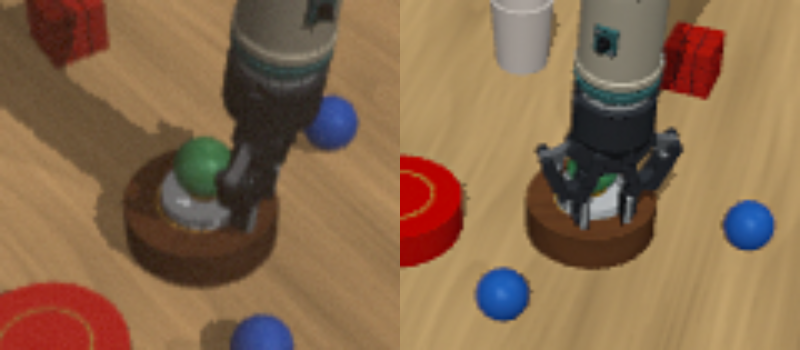

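Request:
play_rows(
  targets=[
    {"slide": [0, 1.5, 0.2], "turn": [0, 0, 0], "hand": 34},
    {"slide": [0, 1.5, 0.2], "turn": [0, 0, 0], "hand": 34},
    {"slide": [0, 1.5, 0.2], "turn": [0, 0, 0], "hand": 34},
    {"slide": [0, 1, 0.14], "turn": [0, 0, 0], "hand": 34},
    {"slide": [0, 0.5, 0.07], "turn": [0, 0, 0], "hand": 34},
  ],
)

```text
clock: 7.18
eef_pos: [501.4, -3.0, 46.8]
tool_rot: [3.002, -0.0, 0.482]
force: [-0.3, 1.1, -0.0]
width: 33.9
```

Request:
play_rows(
  targets=[
    {"slide": [0, 0, 0], "turn": [0, 0, 0], "hand": 34},
    {"slide": [0, -1.5, -0.2], "turn": [0, 0, 0], "hand": 34},
    {"slide": [0, -4, -0.5], "turn": [0, 0, 0], "hand": 34},
    {"slide": [0, -10, -1.4], "turn": [0, 0, 0], "hand": 34},
    {"slide": [0, -20, -2.8], "turn": [0, 0, 0], "hand": 34},
  ],
)

```text
clock: 7.8
eef_pos: [484.6, 29.0, 46.7]
tool_rot: [3.002, -0.0, 0.48]
force: [0.2, 0.0, -0.2]
width: 34.1
```

Request:
play_rows(
  targets=[
    {"slide": [0, -25, -25], "turn": [0, 0, 0], "hand": 34},
    {"slide": [0, -10, -40], "turn": [0, 0, 0], "hand": 34},
    {"slide": [0, 0, -50], "turn": [0, 0, 0], "hand": 34},
    {"slide": [0, 0, -50], "turn": [8, 0, 0], "hand": 34},
    {"slide": [0, 0, 0], "turn": [0, 0, 0], "hand": 34},
  ],
)

```text
clock: 8.43
eef_pos: [461.4, 77.4, 208.8]
tool_rot: [3.14, -0.008, 0.474]
force: [0.2, -0.8, -0.8]
width: 34.0
```

```bash
python3 look.py 7 2>/dev/null
```

```text
8.425 [461.4  77.4 208.8] [ 3.14  -0.008  0.474] [ 0.2 -0.8 -0.8]
scene brass [519.1 -40.2] 1.17 (np.int64(21),) off [-1.9 -0.9] tool [ -3.7 130.7 160. ]
scene dish [521.6 -36.5] 1.16 (23, 233) off [0.6 2.8] tool [  0.2 128.7 160. ]
   ball [520.4 -40.4  80.8] 1.72
side brass [519.  -42.6] 1.33 (np.int64(30),) off [-2.  -3.3] tool [ -4.9 132.8 160. ]
side dish [519.8 -36.9] 1.04 (18, 153) off [-1.2  2.4] tool [ -1.6 128.2 160. ]
   ball [520.  -40.7  82.2] 1.99
wrist brass [520.5 -38.3] 1.25 (np.int64(257),) off [-0.5  1. ] tool [ -1.6 129.8 160. ]
wrist dish [521.5 -38.2] 0.26 (36, 1446) off [0.5 1.1] tool [ -0.7 130.1 160. ]
   ball [522.2 -39.5  80.3] 0.58
plinth in tool [ -1.7 130.8 169. ]
```

View pics/c7.png

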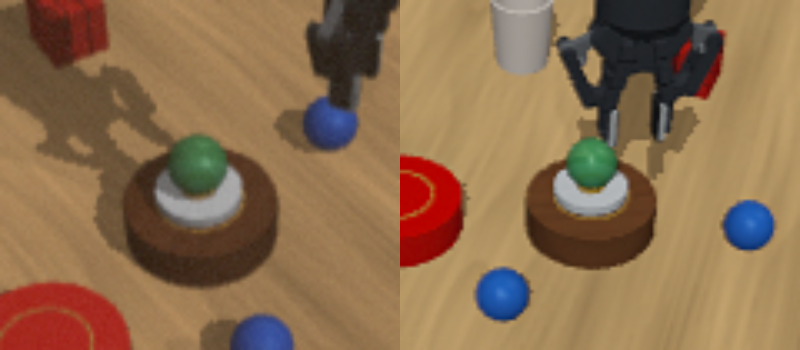

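View pics/wrist7.png

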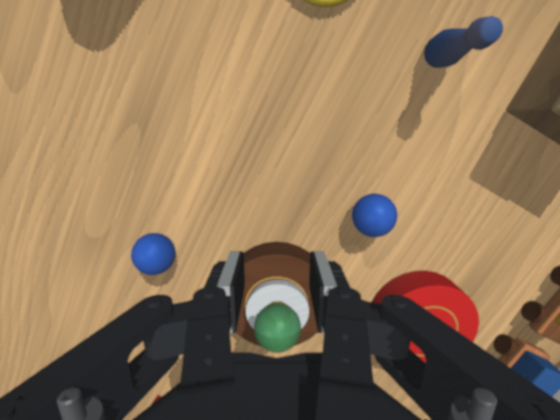

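Run:
```python
from h import *
for n in ["wrist","scene","side"]:
    f=dict(np.load(f"{n}7.npz")); c0=np.array([521,-39.])
    C=cloud(f); hsv=cv2.cvtColor(f['im'],cv2.COLOR_BGR2HSV)
    k=(abs(C[...,2]-40)<4)&(np.hypot(C[...,0]-c0[0],C[...,1]-c0[1])<80)&(hsv[...,2]<135)
    h=cv2.convexHull(C[k][:,:2].astype(np.float32)).reshape(-1,2).astype(float)
    x,e=circ(h,65.); s=dish(f,x[:2])[0]; b=ball(f,s)[0]
    print(n,x[:2].round(1),round(e,2),"dish-pl",(s-x[:2]).round(1),"ball-pl",(b[:2]-x[:2]).round(1))
```

```text
wrist [521.  -39.2] 1.13 dish-pl [0.5 1. ] ball-pl [ 1.2 -0.3]
scene [520.1 -38.6] 1.01 dish-pl [1.5 2.1] ball-pl [ 0.3 -1.8]
side [517.5 -38.4] 1.26 dish-pl [2.3 1.5] ball-pl [ 2.5 -2.3]
```

```bash
python3 -c "
from cell import *
print(read_state()['clock']); print(finish_job())"
```

```text
8.575
the job is handed in; nothing more can be done
None
```

The dish and ball now stand close to the middle of the dark plinth, and I handed the job in at about 8.6 s of the 48 s allowed. I held the two fingertips 34 mm apart and pushed slowly and low against the rim. That slid the dish about 27 mm. I then backed the fingers off and raised the gripper clear.

**Last checks:**

| View | Dish from plinth centre | Ball from plinth centre |
|---|---|---|
| Wrist (clearest) | 1.1 mm | 1.2 mm |
| Scene | 2.6 mm | 1.8 mm |
| Side | 2.7 mm | 3.4 mm |

- **Limits:** these are all inside the 7 mm allowed for the dish and the 11 mm allowed for the ball.
- **Seat:** the ball's centre measured 80–82 mm high in all three views, against 81 mm when seated. The wrist view puts it about 1.5 mm sideways from the dish centre. The scene and side views put it about 4 mm off, right at the limit. I put that down to their coarse fits, because they already showed 2–4 mm before anything was moved.
- **Force:** readings at the end of each move stayed under about 2.5 N.
- **Disagreements:** during the push the gripper hid most of the dish from the side and wrist cameras, so I ignored their fits then. The side camera also put the brass circle 3–4 mm away from where the wrist camera did.
- **Not measured:** I did not re-measure the bystanders. The arm stayed away from them, and no force reading suggested a contact.

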